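# Square the tube rack into the code reader's corner and start the scan

## Task

The white tube rack with blue caps has been set down askew on the flat tube-code reader: with your fingertips, gently push it along the reader's deck, without gripping or lifting it, until it sits square in the corner, touching both the back fence and the left fence all along. Then, and not before, press the green scan key fully down and let it come up again, and finish with your hand clear. Do not press the grey power key, and leave the marker pen and everything else where it is.

Things in the scene. Friction and masses are not known exactly. Their poses are not given: they have to be found in the camera images.
- rack: White rack with up to 48 round dark-blue screw caps: a plain box 85.5 mm along its x, 127.8 along its y, 36 high, caps to 47. Origin: centre of its underside. Loose on the reader's deck, 0.2 to 0.4 kg, slides at 3 N or less, turned up to 0.28 rad. Push its walls low down: above fence height it can tip at the fences. Over 40 N of push, 6 mm of lift or 0.15 rad of tip spoils the job.
- reader: Fixed light grey flatbed rack reader, 260 mm along its x, 360 along its y; flat dark deck 65 mm above the bench. Origin: underside centre, on the bench; +x points away from the robot to the back fence, +y to the left fence. Aluminium fences 12 mm thick, 22 high: back face at x = 108 mm, from y = -120 to 155; left face at y = 155 mm, from x = -18 to 108. Front and right are open.
- home (a point): Point on the deck (65 mm above the bench) under the centre of the rack when it touches both fences: in the reader's frame x = 65.3, y = 91.1 mm. Axes as the reader's; a rack that is home has its axes parallel to them. At the start the rack lies 20 to 50 mm short of it in x and 30 to 80 mm in y.
- scan_key_top (a point): Centre of the top of the green square scan key (26 x 26 mm) on the control strip at the front of the reader, 10 mm above the deck, in the reader's frame at x = -104, y = -75 mm. A black rim 34 mm square and 2 mm high surrounds it.
- scan_key (a joint): Travel of the green scan key, m: 0 up, 0.004 fully down; it takes 1.2 N to start and 4.2 N to hold down, and springs back. The scan starts beyond 0.0032.
- power_key_top (a point): Centre of the top of the grey square power key (18 x 18 mm), 65 mm to the right (-y of the reader) of the scan key, 10 mm above the deck. Not to be pressed.
- power_key (a joint): Travel of the grey power key, m: 0 up, 0.004 down. Leave it at 0.
- marker: White marker pen with a blue cap, 118 mm long, 11 mm thick, lying along the reader's y at the left end of the control strip, in front of the deck. Origin: underside centre, x along the pen. Leave alone.
- spare_rack: Another rack of the same size with orange caps, on the bench to the right of the reader, its long side about front to back. Leave alone.
- tip_box: Grey and blue box of pipette tips, 82 x 122 mm, 66 mm high, on the bench to the left of the reader. Leave alone.
- pipette: White hand pipette lying on the bench at the right, 230 mm long, 28 mm thick. Leave alone.
- amber_bottle: Amber glass bottle, 68 mm across, 150 mm high, on the bench at the left. Leave alone.
- beaker: Clear plastic beaker, 72 mm across, 90 mm high, on the bench at the left. Leave alone.
- cool_block: Aluminium cooling block with strips of small white tubes, 85 x 128 mm, 48 mm high, on the bench at the right. Leave alone.

How it is judged:
By the outcome, as a careful person would: the job done as asked, in the order asked, and still so for the second after the job is handed in, with the robot touching nothing.
It also fails if it takes over 64 s, if anything falls off the work surface, if the arm or the gripper's body presses on something with over 40 N, if the wrist force passes 120 N, or if a joint passes its speed limit or range.

## Robot

A 6-joint arm with a two-finger parallel gripper is mounted at the origin on the work surface. World frame = base frame: x ahead of the robot, y to its left, z up, the work surface at z = 0. Lengths are in mm, angles in degrees, forces in N, time in s.
With the tool pointing down it reaches from about 300 to 850 mm from the base axis. Payload 4.2 kg.
Tool frame: the origin (TCP) lies midway between the tips of the shut fingers; the grasp point (between the pads) lies 19 mm behind it; z points along the fingers, y is the line along which they close (so a half turn about z gives the same grasp; the last joint's range is limited). The gripper opens to 91 mm and grips with 3 to 60 N. Pads are 32 mm wide; open, the fingers measure 118 mm over their backs; the gripper's body (76 mm by 178 mm) begins 60 mm behind the grasp point.
Start: joints at [75.974, 18.312, 89.639, -0, 72.044, -1.146], TCP at [128.175, 560.548, 213.976] pointing down, gripper open.
Joint ranges: [-177.97, 177.97], [-48.28, 115.42], [12.27, 149.76], [-77.06, 257.06], [2.81, 150.46], [-146.56, 146.56]. Speed limits (degrees/s): [147.25, 147.25, 180, 180, 180, 180].

## Interface

Orientations are given as [roll, pitch, yaw] about the fixed x, y, z axes, in that order (R = Rz(yaw) Ry(pitch) Rx(roll)).
In Python, from workcell import env gives the robot as it stands.
- The arm moves only by the tool send_rows, never from a script. Its argument "steps" is a list that holds one entry, the list of rows, each a list of 5 numbers: the shift along the tool's x, y, z scaled (see below), then the turn about the tool's z scaled (see below), then the opening, from 0 (shut) to 1 (fully open). In form: [[[dx, dy, dz, yaw, fingers], ...]]. A call has 1 to 5 rows; each row shifts and turns the commanded pose from where the row before left it, along the tool's axes as they then stand; what a row does not reach is not made up. The controller multiplies each number of a shift by 0.04 m and each number of a turn by 0.12 rad. A row lasts 1/12 s, in which the tool goes at most 41.7 mm and 7.16 degrees, less where a joint would pass 70% of its speed; a pose out of reach is approached as far as the arm can. A call with a number of a shift or a turn outside -1 to 1 is refused whole. A call with a gripper value outside its range is refused whole. The fingers move at their own pace and stop on an object; "squeeze" is the grip in N (left out, the last holds). Time passes only in rows, so rows that do not move let the fingers close. It gives the time, the measured TCP pose, the force, the opening and the grip force at its end, in the units of the state.
- env.state(): the state, without advancing time (a new reading comes with each control period).
- env.grab_frame(name): name is "scene" or "top" or "wrist"; returns a dict with "pixels" (400x640x3 uint8, red, green, blue), "depth" (400x640 float32, mm along the optical axis (not along the pixel's ray), 0 where there is no reading), "intrinsics" (3x3 intrinsics, pixels), "cam_to_world" (4x4, takes a point from camera to world coordinates). Camera axes: x right, y down, z forward; pixel columns grow to the right and rows downward; lengths in mm; the calibration is good to about 2 mm. The wrist camera is an equidistant fisheye: a pixel r from the principal point sees the ray r / f radians off the axis. A picture is of the moment at which its call begins.
- env.job_done(): hands the job in; it is judged then, once.
The state is a dict: "time_s": time; "qpos": joint angles; "qvel": joint speeds; "effort": joint torques, N m; "ee_pos": TCP position; "ee_rot": TCP orientation; "force": force on the tool from outside, world axes, zero at the start; "torque": the same for the moment, N m; "gripper_width": finger opening in mm; "gripper_force": force on a finger pad.
Only numpy, scipy, OpenCV 4.12 (cv2) and the standard library are available. Lean on these libraries where they do the work, as an engineer would, in place of code of your own. Each camera call takes 0.05 s, during which the arm holds its last target. There are 200 camera calls.

## Working session

There is one attempt and no reset: what is moved stays moved. The work goes in short steps, Python scripts to look and compute and a tool call to move; the robot and the scene stay as the last step left them, time stands still between calls to the robot, and variables do not carry over. Pictures are saved under pics/ and viewed, at most 10 in all, crops included, and the job is handed in when it is done.

Besides the shell and the picture viewer there is one more tool, called after ">>>" as name(argument=value, ...), one argument or row to a line, values as JSON. send_rows: Moves the arm, as the interface text tells. Shifts and turns lie within -1 to 1; 1 stands for 0.04 m of shift or 0.12 rad of turn. Its arguments: {"type":"object","properties":{"steps":{"type":"array"},"squeeze":{"type":"number"}},"required":["steps"]}

```bash
mkdir -p pics; ls
python3 - <<'E'
from workcell import env
import cv2,numpy as np
s=env.state(); print(s['time_s'],s['ee_pos'],s['ee_rot'],s['force'],s['gripper_width'])
for n in('top','scene'):
    f=env.grab_frame(n); cv2.imwrite(f'pics/{n}0.png',f['pixels'][:,:,::-1]); np.savez(f'{n}0.npz',**f)
    print(n,np.round(f['intrinsics'],1).tolist(),np.round(f['cam_to_world'],3).tolist())
E
```

```text
pics
0.0 [128.03536651 560.03421326 213.12314027] [-1.79898314e+02 -2.71888951e-03  1.67120458e+02] [-0.12437947  0.18534359  0.45183703] 91.11464561782694
top [[483.4, 0.0, 319.3], [0.0, 483.4, 199.0], [0.0, 0.0, 1.0]] [[-0.019, -0.983, 0.182, 287.829], [-1.0, 0.018, -0.008, -21.52], [0.005, -0.182, -0.983, 1448.943], [0.0, 0.0, 0.0, 1.0]]
scene [[413.4, 0.0, 323.6], [0.0, 413.4, 202.9], [0.0, 0.0, 1.0]] [[-0.614, 0.418, -0.67, 1411.414], [0.79, 0.319, -0.524, 667.454], [-0.006, -0.85, -0.526, 777.424], [0.0, 0.0, 0.0, 1.0]]
```

View pics/top0.png

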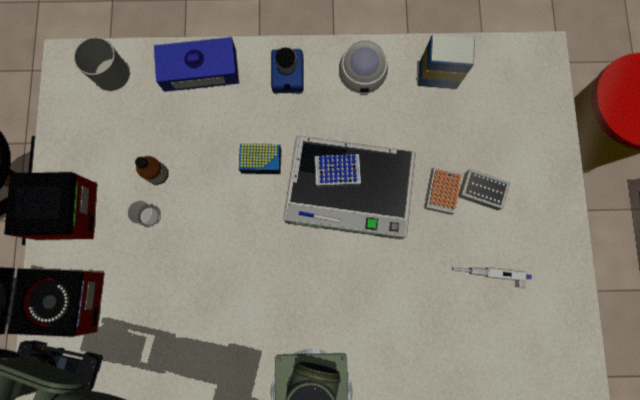

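View pics/scene0.png

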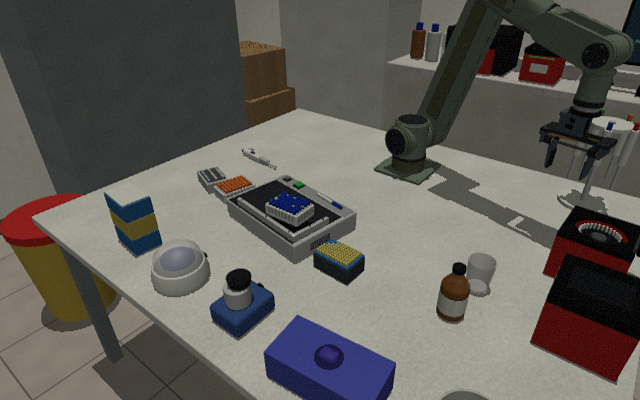

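Top view: the reader spans about (285–415, 137–237), with the blue-capped rack at (315–362, 153–187). The green key is at (372,224), the grey key at (394,227), and the pen at (318,216). The scene view shows the same layout, with the arm well clear.

```bash
cat > h.py <<'E'
import numpy as np,cv2
def cast(f,uv,z):
    uv=np.atleast_2d(uv).astype(float);K=f['intrinsics'];T=f['cam_to_world']
    d=np.c_[(uv-K[[0,1],[2,2]])/K[0,0],np.ones(len(uv))]@T[:3,:3].T
    return T[:3,3]+d*((z-T[2,3])/d[:,2])[:,None]
def cloud(f):
    v,u=np.mgrid[:400,:640];K=f['intrinsics'];T=f['cam_to_world'];Z=f['depth']
    p=np.stack([(u-K[0,2])/K[0,0]*Z,(v-K[1,2])/K[1,1]*Z,Z],-1)
    return p@T[:3,:3].T+T[:3,3]
def blobs(m,a=8):
    n,l,s,c=cv2.connectedComponentsWithStats(m.astype(np.uint8));return [(c[i],s[i,4],l==i) for i in range(1,n) if s[i,4]>=a]
def rect(p):
    (c,wh,a)=cv2.minAreaRect(p[:,:2].astype(np.float32));return np.round(c,1),np.round(wh,1),round(a,2)
E
python3 - <<'E'
from h import *
f=dict(np.load('top0.npz'));P=cloud(f);hsv=cv2.cvtColor(f['pixels'],cv2.COLOR_RGB2HSV);H,S,V=[hsv[...,i].astype(int) for i in range(3)]
roi=np.zeros((400,640),bool);roi[130:245,280:420]=1
z=P[...,2]
print('z hist',np.histogram(z[roi],[-20,20,50,60,63,67,70,74,80,85,90,98,104,110,116,140])[0])
body=roi&(z>45)
for c,a,m in blobs(body,500): print('body',c,a,rect(P[m]))
g=roi&(H>45)&(H<80)&(S>100)
for c,a,m in blobs(g): print('green',c,a,cast(f,c,75),np.median(z[m]),rect(cast(f,np.argwhere(m)[:,::-1],75)))
rk=roi&(z>85)
for c,a,m in blobs(rk,100): print('rack cloud',c,a,rect(P[m]), np.median(z[m]))
b=roi&(H>105)&(H<130)&(S>120)&(V>60)
bl=blobs(b,6);print('blue',[(np.round(c),a) for c,a,_ in bl])
fe=roi&(z>78)&(z<95)
for c,a,m in blobs(fe,30): print('fence',c,a,rect(P[m]))
im=f['pixels'][125:245,275:425,::-1];cv2.imwrite('pics/crop0.png',cv2.resize(im,None,fx=5,fy=5,interpolation=cv2.INTER_CUBIC))
E
```

```text
z hist [5244  168  329 1260 3908 2158  715  260  183  368  225  460  321  399
   43]
body [350.05694483 186.13065468] 10677 (array([ 496.6, -110.7]), array([360.9, 440.2]), 81.07)
green [371.35051546 222.95876289] 97 [[ 469.14410568 -180.91598092   75.        ]] 74.60206998790932 (array([ 469.1, -180.9]), array([27.9, 28.2]), 79.83)
rack cloud [333.16842105 149.04210526] 475 (array([553.7, -28.7]), array([266.4, 460.4]), 58.4) 88.34239998381804
rack cloud [337.32987398 169.44996294] 1349 (array([478.4, -86.4]), array([128.9, 381.5]), 89.87) 105.43739080127807
blue [(array([332., 168.]), np.int32(272)), (array([347., 167.]), np.int32(134)), (array([353., 159.]), np.int32(25)), (array([321., 162.]), np.int32(35)), (array([354., 174.]), np.int32(32)), (array([321., 178.]), np.int32(23)), (array([306., 214.]), np.int32(43))]
fence [333.63182527 149.2449298 ] 641 (array([ 640., -109.]), array([285.9, 140.6]), 80.89)
fence [338.44827586 184.31034483] 58 (array([581.5, -89.2]), array([  3.1, 124. ]), 1.78)
```

View pics/crop0.png

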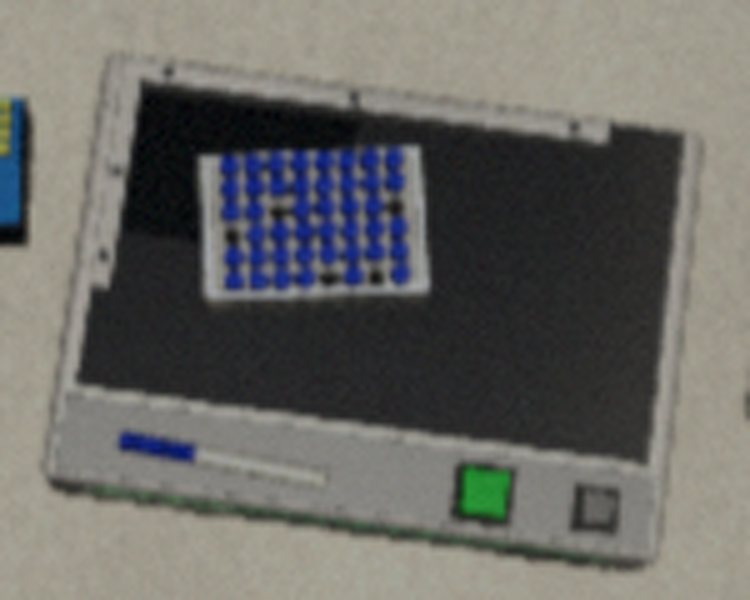

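Crop (5×): back fence foot runs (140,87)→(610,140), left fence foot (140,87)→(112,285), rack top corners are about (200,157), (420,146), (430,290), (208,300). So the rack is turned counter-clockwise relative to the reader. Next I'll fit lines.

```bash
cat >> h.py <<'E'
def linefit(p):
    vx,vy,x,y=cv2.fitLine(p[:,:2].astype(np.float32),cv2.DIST_HUBER,0,.01,.01).ravel();return np.array([vx,vy]),np.array([x,y])
def R2(a): return np.array([[np.cos(a),-np.sin(a)],[np.sin(a),np.cos(a)]])
def rackpose(f):
    """rack pose from the boundary of the bright/blue top: hull of the not-dark pixels well inside the deck, at z=101"""
E
python3 - <<'E'
from h import *
f=dict(np.load('top0.npz'));P=cloud(f);z=cv2.medianBlur(P[...,2].astype(np.float32),5)
px=f['pixels'].astype(int);mx=px.max(2);hsv=cv2.cvtColor(f['pixels'],cv2.COLOR_RGB2HSV)
dark=(mx<75)
# back fence foot: first dark row per column, front: last dark row
bk=[];fr=[]
for u in range(307,395):
    r=np.where(dark[130:180,u])[0]+130
    # longest start: first row followed by 3 dark
    for v in r:
        if dark[v:v+4,u].all(): bk.append((u,v-.5));break
for u in range(295,400):
    for v in range(225,195,-1):
        if dark[v-6:v+1,u].all(): fr.append((u,v+.5));break
lf=[]
for v in range(152,180):
    for u in range(290,312):
        if dark[v,u:u+4].all(): lf.append((u-.5,v));break
for n,q in(('back',bk),('front',fr),('left',lf)):
    w=cast(f,q,65);d,c=linefit(w);res=(w[:,:2]-c)@np.array([-d[1],d[0]])
    print(n,len(q),np.degrees(np.arctan2(d[1],d[0])),c,res.std())
# power key
for name,c,zz in(('power(crop 596,507)',(275+596/5-.4,125+507/5-.4),75),):print(name,cast(f,c,zz))
m=(z>93)&(mx>60);m[:, :305]=0;m[:,375:]=0;m[:150]=0;m[195:]=0
for c,a,mm in blobs(m,200):
    q=np.argwhere(mm)[:,::-1];print('rack',a,rect(cast(f,q,101)),cast(f,c,101))
cc=np.array([(200,157),(420,146),(430,290),(208,300)])/5-.4+[275,125]
w=cast(f,cc,101);print(w.round(1).tolist(),np.linalg.norm(np.diff(w,axis=0),axis=1))
E
```

```text
back 88 80.85774 [ 697.8952 -128.3888] 0.890858362336503
front 105 80.9456 [ 512.5805  -112.19904] 3.9994857575332077
left 28 -8.562805 [644.2393    24.411198] 0.8871144248399754
power(crop 596,507) [[ 459.17518128 -244.8741564    75.        ]]
rack 1275 (array([623.3, -86.5]), array([ 87. , 127.9]), 1.62) [[623.14964168 -86.51634485 101.        ]]
[[663.2, -21.8, 101.0], [667.5, -148.9, 101.0], [582.3, -151.7, 101.0], [578.8, -24.9, 101.0]] [127.18720841  85.19858848 126.89130398]
```

Reader origin is about (583.6, -123.3) with yaw -9.1°. The power key and both fences agree with this to about 1 mm. In the reader frame the rack is at about (33, 43), turned +0.19 rad, with sizes matching 87×128. 

Plan: use the open fingers, set square to the reader, to push +x on the front wall. Then push +y, then reseat. First I move above reader (-52, 40).

>>> send_rows(
  steps=[
    [[-0.6,-0.7,0,-0.55,1],[-0.63,-0.7,0,0,1],[-0.63,-0.7,0,0,1],[-0.63,-0.7,0,0,1],[-0.63,-0.7,0,0,1]],
  ],
)

```text
time_s: 0.52
ee_pos: [227.5, 399.6, 213.5]
ee_rot: [-180.0, -0.0, 171.0]
force: [0.6, 0.5, 0.0]
gripper_width: 91.1
gripper_force: 0.0
```

>>> send_rows(
  steps=[
    [[-0.63,-0.7,0,0,1],[-0.63,-0.7,0,0,1],[-0.63,-0.7,0,0,1],[-0.63,-0.7,0,0,1],[-0.63,-0.7,0,0,1]],
  ],
)

```text
time_s: 0.93
ee_pos: [329.8, 241.4, 213.8]
ee_rot: [-180.0, -0.0, 170.9]
force: [1.2, 1.1, -0.2]
gripper_width: 91.1
gripper_force: 0.0
```

>>> send_rows(
  steps=[
    [[-0.63,-0.7,0,0,1],[-0.63,-0.7,0,0,1],[-0.63,-0.7,0,0,1],[-0.63,-0.7,0,0,1],[-0.63,-0.7,0,0,1]],
  ],
)

```text
time_s: 1.35
ee_pos: [432.1, 83.2, 213.8]
ee_rot: [180.0, -0.0, 170.9]
force: [0.4, 0.5, -0.1]
gripper_width: 91.3
gripper_force: 0.0
```

>>> send_rows(
  steps=[
    [[-0.63,-0.7,0,0,1],[-0.63,-0.7,0,0,1],[-0.63,-0.7,0,0,1],[-0.63,-0.7,0,0,1],[0,0,0,0,1]],
  ],
)

```text
time_s: 1.77
ee_pos: [516.7, -46.5, 213.3]
ee_rot: [-179.9, 0.1, 170.6]
force: [0.9, 0.8, 0.3]
gripper_width: 91.3
gripper_force: 0.0
```

>>> send_rows(
  steps=[
    [[-0.65,-0.7,0,0,1],[0,0,0.8,0,1],[0,0,0.8,0,1],[0,0,0.8,0,1],[0,0,0,0,1]],
  ],
)

```text
time_s: 2.18
ee_pos: [529.8, -72.3, 111.9]
ee_rot: [180.0, -0.8, 170.9]
force: [-0.6, 1.0, -0.7]
gripper_width: 91.2
gripper_force: 0.0
```

Run:
```python
from workcell import env
import cv2,numpy as np
s=env.state(); print(s['ee_pos'],s['ee_rot'],s['force'],s['qpos'])
f=env.grab_frame('wrist'); np.savez('w1.npz',**f);cv2.imwrite('pics/w1.png',f['pixels'][:,:,::-1])
```

```text
[529.81420641 -72.34421257 111.94944336] [179.9885679   -0.78165128 170.8817693 ] [-0.60727705  0.95511865 -0.67143278] [-9.01580734e+00  2.00978410e+01  1.02942151e+02  1.51709790e-02
  5.77416387e+01 -8.99056835e+01]
```

View pics/w1.png

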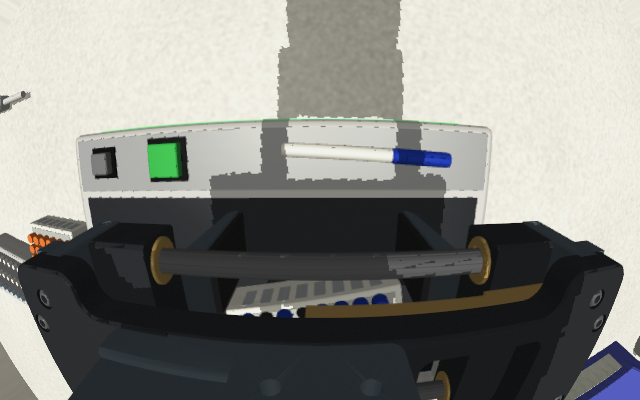

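The wrist view shows the pen (285–450, 150) and keys (165,160)/(103,163) behind the fingers, clear of them; the rack's front wall is ahead between the fingers. Next I lower to z≈73.

>>> send_rows(
  steps=[
    [[-0.15,-0.05,0,0,1],[0,0,0.5,0,1],[0,0,0.47,0,1],[0,0,0,0,1],[0,0,0,0,1]],
  ],
)

```text
time_s: 2.65
ee_pos: [541.6, -76.2, 80.7]
ee_rot: [180.0, 0.1, 170.9]
force: [0.0, -0.6, 0.0]
gripper_width: 91.2
gripper_force: 0.0
```

>>> send_rows(
  steps=[
    [[0,0,0.17,0,1],[-0.1,0,0,0,1],[-0.1,0,0,0,1],[-0.1,0,0,0,1],[-0.1,0,0,0,1]],
  ],
)

```text
time_s: 3.07
ee_pos: [556.0, -78.4, 72.7]
ee_rot: [180.0, -0.1, 170.9]
force: [-2.5, 1.1, 1.1]
gripper_width: 91.0
gripper_force: 1.3
```

>>> send_rows(
  steps=[
    [[-0.1,0,0,0,1],[-0.1,0,0,0,1],[-0.1,0,0,0,1],[-0.1,0,0,0,1],[0,0,0,0,1]],
  ],
)

```text
time_s: 3.48
ee_pos: [573.3, -81.5, 72.4]
ee_rot: [-180.0, 0.1, 170.9]
force: [0.7, -0.5, -0.1]
gripper_width: 91.4
gripper_force: 0.0
```

>>> send_rows(
  steps=[
    [[-0.1,0,0,0,1],[-0.1,0,0,0,1],[-0.1,0,0,0,1],[-0.05,0,0,0,1],[0,0,0,0,1]],
  ],
)

```text
time_s: 3.9
ee_pos: [586.5, -83.7, 72.3]
ee_rot: [-180.0, 0.0, 170.9]
force: [-1.4, 0.3, -0.6]
gripper_width: 91.6
gripper_force: 0.6
```

```bash
cat >> h.py <<'E'
    P=cloud(f);z=cv2.medianBlur(P[...,2].astype(np.float32),5)
    m=(z>93)&(z<118)&(f['pixels'].max(2)>60);m[:,:290]=0;m[:,375:]=0;m[:140]=0;m[195:]=0
    O=np.array([583.65,-123.3]);R=R2(np.radians(-9.1))
    for c,a,mm in blobs(m,200):
        q=np.argwhere(mm)[:,::-1];ct,wh,an=rect(cast(f,q,101));print('rack',a,(ct-O)@R,wh,an)
E
python3 - <<'E'
from workcell import env
from h import *
print(env.state()['ee_pos'],env.state()['force'])
f=env.grab_frame('top');rackpose(f);f['pixels'];np.savez('top1.npz',**f)
im=f['pixels'][125:245,275:425,::-1];cv2.imwrite('pics/crop1.png',cv2.resize(im,None,fx=5,fy=5,interpolation=cv2.INTER_CUBIC))
E
```

```text
[586.51567855 -83.74470014  72.26875627] [-1.40939966  0.33588239 -0.59589503]
```

View pics/crop1.png

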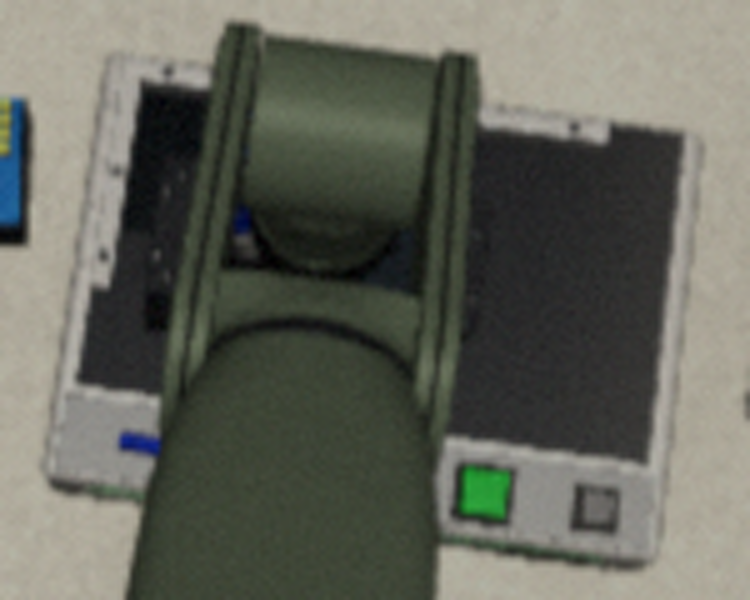

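The arm hides the rack in this top view. The TCP is at reader x≈-3.4 and fence contact is expected at about 6.5, so I go on slowly and watch the force.

>>> send_rows(
  steps=[
    [[-0.05,0,0,0,1],[-0.05,0,0,0,1],[-0.05,0,0,0,1],[-0.03,0,0,0,1],[0,0,0,0,1]],
  ],
)

```text
time_s: 4.37
ee_pos: [593.4, -84.7, 72.3]
ee_rot: [180.0, 0.0, 170.9]
force: [-1.9, 0.3, 0.5]
gripper_width: 91.3
gripper_force: 0.9
```

>>> send_rows(
  steps=[
    [[-0.03,0,0,0,1],[-0.02,0,0,0,1],[0,0,0,0,1]],
  ],
)

```text
time_s: 4.62
ee_pos: [593.5, -84.7, 72.3]
ee_rot: [180.0, -0.2, 170.9]
force: [-7.1, 0.5, 2.9]
gripper_width: 91.0
gripper_force: 3.1
```

Contact with the back fence at 7 N, stalled. Next I back off, lift, and look from the right side.

>>> send_rows(
  steps=[
    [[0.1,0,0,0,1],[0.2,0,0,0,1],[0,0,-0.9,0,1],[0,0,-0.9,0,0],[0,-0.8,-0.3,0,0]],
  ],
)

```text
time_s: 5.03
ee_pos: [581.6, -111.5, 161.5]
ee_rot: [179.9, 0.6, 171.2]
force: [2.1, -0.3, 1.1]
gripper_width: 80.9
gripper_force: 0.0
```

>>> send_rows(
  steps=[
    [[0,-0.9,0,0,0],[-0.6,-0.8,0,0,0],[-0.6,0,0,0,0],[-0.6,0,0,0,0],[0,0,0,0,0]],
  ],
)

```text
time_s: 5.45
ee_pos: [642.4, -194.7, 156.1]
ee_rot: [-180.0, 0.3, 170.8]
force: [-0.1, 0.2, 0.6]
gripper_width: 47.3
gripper_force: 0.0
```

Run:
```python
from workcell import env
from h import *
s=env.state();O=np.array([583.65,-123.3]);R=R2(np.radians(-9.1))
print((s['ee_pos'][:2]-O)@R,s['ee_pos'],s['force'],s['gripper_width'])
f=env.grab_frame('top');rackpose(f);np.savez('top2.npz',**f)
im=f['pixels'][125:245,275:425,::-1];cv2.imwrite('pics/crop2.png',cv2.resize(im,None,fx=5,fy=5,interpolation=cv2.INTER_CUBIC))
```

```text
[ 69.29123676 -61.19933906] [ 642.38995468 -194.68804043  156.13604791] [-0.12294511  0.1824008   0.60068861] 47.317465118265766
rack 794 [65.52384756 50.90381028] [98.7 87.9] 79.75
```

View pics/crop2.png

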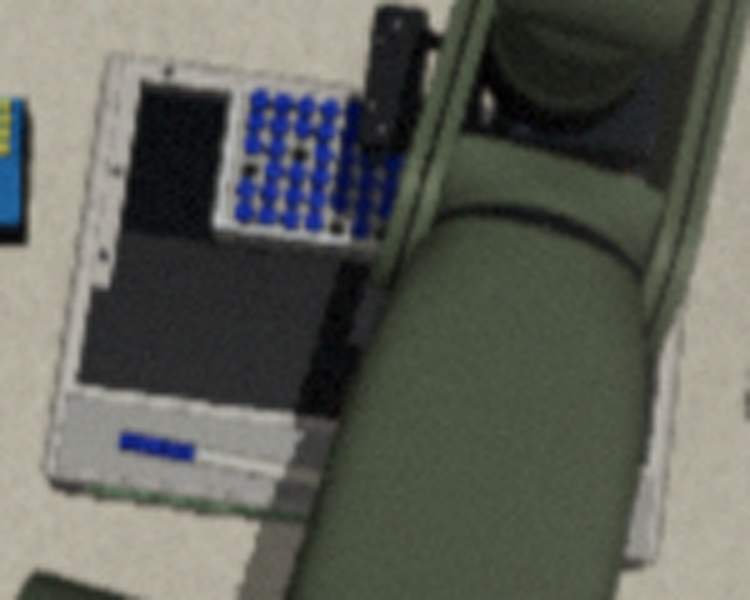

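Crop: the rack is now flush along the back fence, with its left edge at about (225,95)–(215,235), 55 mm short of the left fence. Next I shut the fingers, lower, and push +y.

>>> send_rows(
  steps=[
    [[0.08,0,0,0,0],[0,0,0,0,0],[0,0,0,0,0],[0,0,0.6,0,0],[0,0,0.6,0,0]],
  ],
)

```text
time_s: 5.92
ee_pos: [635.9, -192.7, 110.1]
ee_rot: [-180.0, 0.3, 170.9]
force: [0.1, -0.0, -1.0]
gripper_width: 9.9
gripper_force: 0.0
```

>>> send_rows(
  steps=[
    [[0,0,0.5,0,0],[0,0,0.33,0,0],[0,0,0,0,0],[0,0.1,0,0,0],[0,0.1,0,0,0]],
  ],
)

```text
time_s: 6.33
ee_pos: [637.0, -184.6, 76.5]
ee_rot: [-180.0, 0.1, 170.9]
force: [0.4, -0.2, 0.5]
gripper_width: 0.5
gripper_force: 0.0
```

>>> send_rows(
  steps=[
    [[0,0.1,0,0,0],[0,0.1,0,0,0],[0,0.1,0,0,0],[0,0.1,0,0,0],[0,0.1,0,0,0]],
  ],
)

```text
time_s: 6.75
ee_pos: [640.0, -165.9, 76.1]
ee_rot: [-179.9, 0.1, 170.9]
force: [-1.6, -5.6, 4.5]
gripper_width: 0.0
gripper_force: 2.8
```

>>> send_rows(
  steps=[
    [[0,0.08,0,0,0],[0,0.08,0,0,0],[0,0.08,0,0,0],[0,0.08,0,0,0],[0,0.08,0,0,0]],
  ],
)

```text
time_s: 7.17
ee_pos: [642.4, -150.5, 76.1]
ee_rot: [-179.9, 0.1, 170.9]
force: [-1.8, -5.3, 3.6]
gripper_width: 0.7
gripper_force: 3.0
```

>>> send_rows(
  steps=[
    [[0,0.08,0,0,0],[0,0.08,0,0,0],[0,0.08,0,0,0],[0,0.08,0,0,0],[0,0,0,0,0]],
  ],
)

```text
time_s: 7.58
ee_pos: [644.6, -137.1, 76.1]
ee_rot: [-179.9, 0.1, 170.9]
force: [-1.0, -4.1, 4.3]
gripper_width: 0.2
gripper_force: 2.2
```

>>> send_rows(
  steps=[
    [[0,0.05,0,0,0],[0,0.05,0,0,0],[0,0,0,0,0]],
  ],
)

```text
time_s: 7.83
ee_pos: [645.1, -133.6, 76.0]
ee_rot: [-179.9, 0.1, 170.9]
force: [-1.9, -5.4, 4.6]
gripper_width: 0.4
gripper_force: 2.8
```

>>> send_rows(
  steps=[
    [[0,0.07,0,0,0],[0,0.07,0,0,0],[0,0.05,0,0,0],[0,0.05,0,0,0],[0,0,0,0,0]],
  ],
)

```text
time_s: 8.25
ee_pos: [646.6, -124.0, 76.1]
ee_rot: [-179.9, 0.1, 170.9]
force: [-0.7, -4.7, 4.8]
gripper_width: 0.6
gripper_force: 2.8
```

>>> send_rows(
  steps=[
    [[0,0.04,0,0,0],[0,0.03,0,0,0],[0,0,0,0,0]],
  ],
)

```text
time_s: 8.5
ee_pos: [647.0, -121.5, 76.0]
ee_rot: [-179.9, 0.1, 170.9]
force: [-1.5, -5.8, 4.7]
gripper_width: 0.4
gripper_force: 3.0
```

>>> send_rows(
  steps=[
    [[0,0.03,0,0,0],[0,0.03,0,0,0],[0,0,0,0,0]],
  ],
)

```text
time_s: 8.75
ee_pos: [647.4, -119.2, 76.0]
ee_rot: [-179.9, 0.1, 170.9]
force: [-1.6, -5.8, 4.8]
gripper_width: 0.4
gripper_force: 3.1
```

>>> send_rows(
  steps=[
    [[0,0.03,0,0,0],[0,0.02,0,0,0],[0,0,0,0,0]],
  ],
)

```text
time_s: 9.0
ee_pos: [647.6, -118.0, 76.1]
ee_rot: [-179.8, 0.1, 170.9]
force: [-1.6, -7.9, 5.7]
gripper_width: 0.4
gripper_force: 4.2
```

>>> send_rows(
  steps=[
    [[0,0.03,0,0,0],[0,0,0,0,0],[0,0,0,0,0]],
  ],
)

```text
time_s: 9.25
ee_pos: [647.6, -118.0, 76.1]
ee_rot: [-179.7, 0.1, 170.9]
force: [-2.8, -10.2, 4.3]
gripper_width: 0.2
gripper_force: 5.7
```

The rack has stalled against the left fence at 10 N. Next I withdraw and reseat against the back with open fingers.

>>> send_rows(
  steps=[
    [[0,-0.1,0,0,0],[0,-0.3,0,0,0],[0,0,-0.9,0,0],[0,0,-0.95,0,0],[0.6,0.6,0,0,0.8]],
  ],
)

```text
time_s: 9.67
ee_pos: [632.6, -107.5, 156.3]
ee_rot: [-179.9, 1.0, 170.7]
force: [2.3, 0.2, 1.3]
gripper_width: 4.6
gripper_force: 0.0
```

>>> send_rows(
  steps=[
    [[0.6,0.6,0,0,0.8],[0.6,0.6,0,0,0.8],[0.45,0.5,0,0,0.8],[0,0,0,0,0.8],[0,0,0,0,0.8]],
  ],
)

```text
time_s: 10.08
ee_pos: [570.1, -24.4, 149.1]
ee_rot: [180.0, -0.0, 171.0]
force: [0.3, -0.7, 0.7]
gripper_width: 37.4
gripper_force: 0.0
```

Run:
```python
from workcell import env
from h import *
s=env.state();O=np.array([583.65,-123.3]);R=R2(np.radians(-9.1))
print((s['ee_pos'][:2]-O)@R,s['ee_pos'],s['force'],s['gripper_width'])
f=env.grab_frame('scene')
im=f['pixels'][160:270,210:370,::-1];cv2.imwrite('pics/s2.png',cv2.resize(im,None,fx=5,fy=5,interpolation=cv2.INTER_CUBIC))
```

```text
[-29.02514688  95.48543731] [570.09196144 -24.42579972 149.12753814] [ 0.27894998 -0.74431859  0.69069754] 37.39169819043448
```

View pics/s2.png

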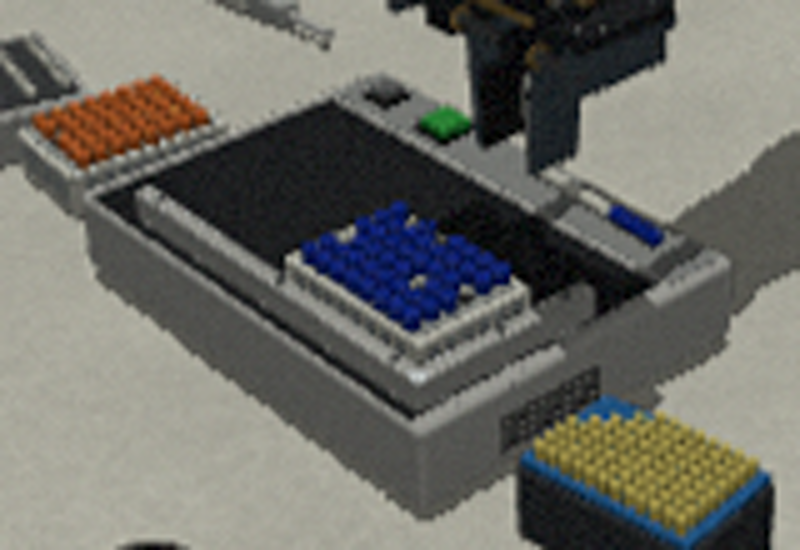

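The scene view shows the rack seated in the corner at (400,270), parallel to both fences. Next is a gentle confirming push in +x.

>>> send_rows(
  steps=[
    [[0,-0.18,0,0,0.8],[0,0,0,0,0.8],[0,0,0,0,0.8],[0,0,0.6,0,0.8],[0,0,0.6,0,0.8]],
  ],
)

```text
time_s: 10.55
ee_pos: [571.4, -33.5, 101.8]
ee_rot: [180.0, 0.3, 170.8]
force: [-0.5, -0.4, -0.2]
gripper_width: 72.4
gripper_force: 0.0
```

>>> send_rows(
  steps=[
    [[0,0,0.5,0,0.8],[0,0,0.2,0,0.8],[-0.1,0,0,0,0.8],[-0.2,0,0,0,0.8],[-0.2,0,0,0,0.8]],
  ],
)

```text
time_s: 10.97
ee_pos: [591.5, -36.2, 74.5]
ee_rot: [180.0, 0.2, 170.9]
force: [0.2, 0.3, -0.2]
gripper_width: 73.2
gripper_force: 0.0
```

>>> send_rows(
  steps=[
    [[-0.1,0,0,0,0.8],[-0.05,0,0,0,0.8],[0,0,0,0,0.8]],
  ],
)

```text
time_s: 11.22
ee_pos: [596.5, -36.9, 73.9]
ee_rot: [180.0, 0.1, 170.9]
force: [0.4, -0.4, 0.8]
gripper_width: 72.7
gripper_force: 0.0
```

>>> send_rows(
  steps=[
    [[-0.05,0,0,0,0.8],[-0.05,0,0,0,0.8],[-0.03,0,0,0,0.8],[0,0,0,0,0.8]],
  ],
)

```text
time_s: 11.55
ee_pos: [600.6, -37.6, 73.2]
ee_rot: [180.0, 0.0, 170.9]
force: [-0.3, 0.5, 0.2]
gripper_width: 72.9
gripper_force: 0.0
```

>>> send_rows(
  steps=[
    [[-0.03,0,0,0,0.8],[0,0,0,0,0.8]],
  ],
)

```text
time_s: 11.72
ee_pos: [601.0, -37.6, 73.1]
ee_rot: [180.0, -0.1, 170.9]
force: [-2.0, 1.1, 1.4]
gripper_width: 72.9
gripper_force: 0.9
```

>>> send_rows(
  steps=[
    [[-0.04,0,0,0,0.8],[-0.03,0,0,0,0.8],[0,0,0,0,0.8]],
  ],
)

```text
time_s: 11.97
ee_pos: [600.9, -37.6, 73.1]
ee_rot: [-180.0, -0.4, 170.9]
force: [-9.5, 1.1, 6.5]
gripper_width: 73.2
gripper_force: 4.6
```

Seated at the same stop (x≈3.4). Next I back off, lift, go above the scan key with the fingers shutting, and verify from the top.

>>> send_rows(
  steps=[
    [[0.15,0,0,0,0.8],[0.5,0,0,0,0.8],[0,0,-0.9,0,0.8],[0,0,-0.9,0,0],[0.4,-0.8,0,0,0]],
  ],
)

```text
time_s: 12.38
ee_pos: [565.3, -60.9, 151.8]
ee_rot: [179.8, 1.0, 171.1]
force: [2.5, -1.0, 0.1]
gripper_width: 62.8
gripper_force: 0.0
```

>>> send_rows(
  steps=[
    [[0.4,-0.8,0,0,0],[0.4,-0.8,0,0,0],[0.4,-0.8,0,0,0],[0.3,-0.8,0,0,0],[0,0,0,0,0]],
  ],
)

```text
time_s: 12.8
ee_pos: [475.8, -184.1, 145.3]
ee_rot: [-179.9, 0.0, 170.7]
force: [0.1, 0.2, -0.1]
gripper_width: 29.2
gripper_force: 0.0
```

>>> send_rows(
  steps=[
    [[0,0,0,0,0],[0,0,0,0,0],[0,0,0,0,0]],
  ],
)

```text
time_s: 13.05
ee_pos: [479.2, -179.3, 145.2]
ee_rot: [180.0, 0.0, 171.0]
force: [-0.2, 0.8, 0.7]
gripper_width: 9.0
gripper_force: 0.0
```

Run:
```python
from workcell import env
from h import *
s=env.state();O=np.array([583.65,-123.3]);R=R2(np.radians(-9.1))
print((s['ee_pos'][:2]-O)@R,s['ee_pos'],s['force'],s['gripper_width'])
f=env.grab_frame('top');rackpose(f)
im=f['pixels'][125:245,275:425,::-1];cv2.imwrite('pics/crop3.png',cv2.resize(im,None,fx=5,fy=5,interpolation=cv2.INTER_CUBIC))
```

```text
[-94.29422832 -71.85496363] [ 479.17813489 -179.33719027  145.15649362] [-0.20658063  0.75079766  0.73695774] 9.032502509489307
rack 1274 [65.56057411 90.50808595] [128.8  87.6] 80.91
```

View pics/crop3.png

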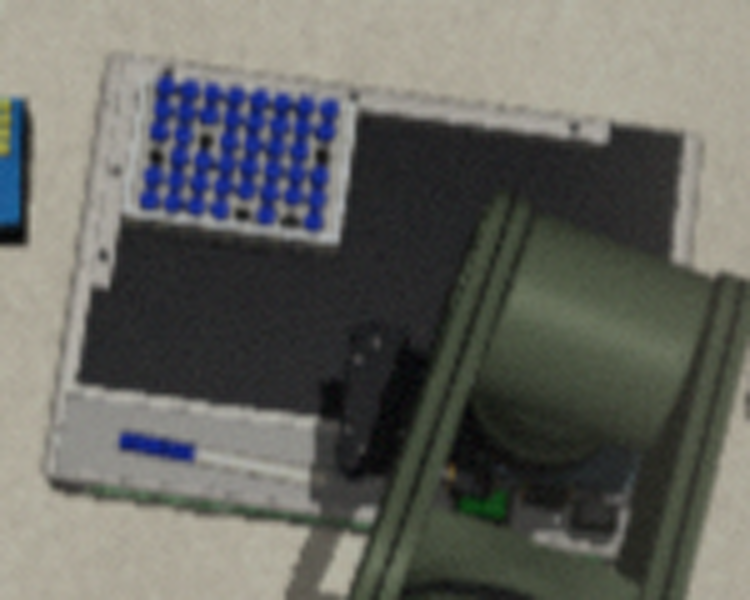

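The rack measures (65.6, 90.5) with yaw -9.09°, so it is home to within measuring error, with all edges along the fences in the picture. Now I press the scan key.

>>> send_rows(
  steps=[
    [[0.24,-0.08,0,0,0],[0,0,0.6,0,0],[0,0,0.6,0,0],[0,0,0.3,0,0],[0,0,0,0,0]],
  ],
)

```text
time_s: 13.52
ee_pos: [466.0, -180.2, 82.5]
ee_rot: [179.9, -0.4, 171.0]
force: [-1.1, 0.5, 0.3]
gripper_width: 0.6
gripper_force: 0.0
```

>>> send_rows(
  steps=[
    [[0,0,0,0,0],[0,0,0,0,0]],
  ],
)

```text
time_s: 13.68
ee_pos: [469.0, -181.7, 85.9]
ee_rot: [-180.0, 0.1, 170.9]
force: [-0.1, -0.8, 0.4]
gripper_width: 0.6
gripper_force: 0.0
```

TCP is over the key at (469.0, -181.7). Pressing down in small steps.

>>> send_rows(
  steps=[
    [[0,0,0.12,0,0],[0,0,0.1,0,0],[0,0,0.08,0,0],[0,0,0,0,0]],
  ],
)

```text
time_s: 14.02
ee_pos: [468.8, -181.8, 73.1]
ee_rot: [180.0, 0.1, 170.9]
force: [-0.2, 0.5, 2.1]
gripper_width: 0.5
gripper_force: 1.3
```

>>> send_rows(
  steps=[
    [[0,0,0.05,0,0],[0,0,0.03,0,0],[0,0,0,0,0]],
  ],
)

```text
time_s: 14.27
ee_pos: [468.8, -181.8, 71.2]
ee_rot: [-180.0, 0.1, 170.9]
force: [-1.4, 1.0, 9.3]
gripper_width: 0.2
gripper_force: 4.9
```

>>> send_rows(
  steps=[
    [[0,0,0.03,0,0],[0,0,0,0,0],[0,0,0,0,0]],
  ],
)

```text
time_s: 14.52
ee_pos: [468.8, -181.8, 71.0]
ee_rot: [-180.0, 0.1, 170.9]
force: [-3.5, 2.0, 18.3]
gripper_width: 0.4
gripper_force: 8.8
```

>>> send_rows(
  steps=[
    [[0,0,-0.15,0,0],[0,0,-0.4,0,0],[0,0,-0.9,0,0],[0,0,-0.9,0,0],[0,0,-0.5,0,0]],
  ],
)

```text
time_s: 14.93
ee_pos: [469.4, -182.3, 186.1]
ee_rot: [-179.9, 0.2, 170.9]
force: [0.3, -0.9, -0.2]
gripper_width: 0.5
gripper_force: 0.0
```

>>> send_rows(
  steps=[
    [[0.8,0,0,0,0],[0.8,0,0,0,0],[0.8,0,0,0,0],[0,0,0,0,0],[0,0,0,0,0]],
  ],
)

```text
time_s: 15.35
ee_pos: [372.3, -166.2, 182.8]
ee_rot: [180.0, 0.0, 170.9]
force: [0.7, 0.1, 1.0]
gripper_width: 0.4
gripper_force: 0.0
```

Run:
```python
from workcell import env
from h import *
f=env.grab_frame('top');rackpose(f)
m=cv2.inRange(cv2.cvtColor(f['pixels'],cv2.COLOR_RGB2HSV),(45,100,40),(80,255,255));m[:210]=0
for c,a,mm in blobs(m): print('green',c,a,np.median(cloud(f)[...,2][mm]))
im=f['pixels'][115:265,260:460,::-1];cv2.imwrite('pics/end.png',cv2.resize(im,None,fx=4,fy=4,interpolation=cv2.INTER_CUBIC))
print(env.state()['force'],env.state()['ee_pos'])
```

```text
rack 1281 [65.80550429 90.24349342] [128.2  88.2] 81.0
green [ 73.92857143 216.96428571] 28 127.51657723489234
[ 0.66441798 -0.24446032  0.49313215] [ 373.65188258 -166.67400336  182.95165773]
```

View pics/end.png

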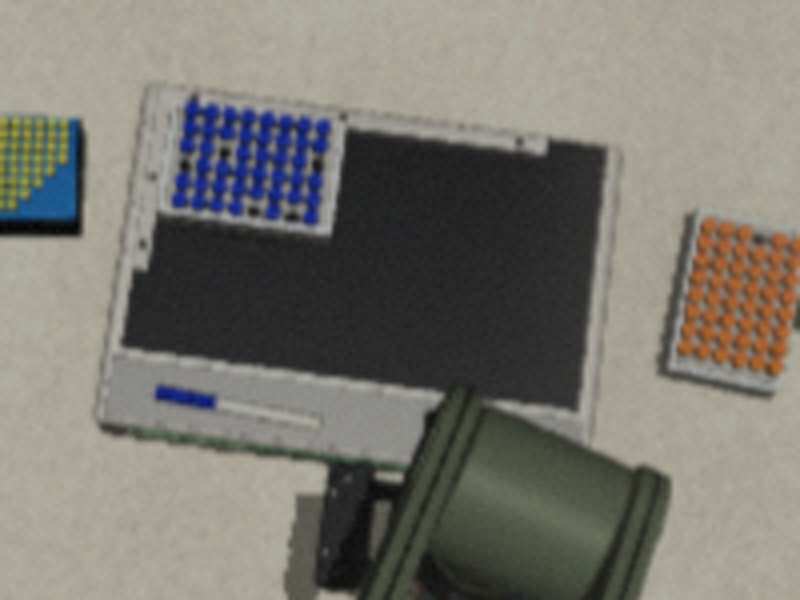

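The final view shows the rack square in the corner (165–345, 95–235), the pen unmoved (155–320, 405), and the hand clear at z≈183.

```bash
python3 -c "
from workcell import env
print(env.job_done())"
```

```text
the job is handed in; nothing more can be done
None
```

I pushed the rack square into the corner against both fences, then pressed the green scan key to its stop and released it. I handed the job in at about 15 s with the hand clear; the arm hid the keys in the last picture, so I did not see the scan key come back up.

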